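Close the lamp cover of the ultraviolet sanitising box

ROBOT

A 7-joint arm with a two-finger parallel gripper is mounted at the origin on the work surface. World frame = base frame: x ahead of the robot, y to its left, z up, the work surface at z = 0. Lengths are in mm, angles in rad, forces in N, time in s.
With the tool pointing down it reaches from about 400 to 875 mm from the base axis. Payload 4.4 kg.
Tool frame: the origin (TCP) lies at the very end of the fingers, on their centre line; the grasp point (between the pads) lies 19 mm behind it (ctrl.pinch_z is the z of the grasp point in the tool frame, in mm); z points along the fingers, x is the direction in which the jaws open and shut, and the axes are right-handed (so a half turn about z gives the same grasp; the last joint's range is limited). The gripper opens to 85 mm and grips with 20 to 120 N. Pads are 22 mm wide; open, the fingers measure 114 mm over their backs; the gripper's body (76 mm by 85 mm) begins 54 mm behind the grasp point. The pads swing forward as they close: fully open they stand 13 mm farther back than shut.
Start: joints at [1.244, 0.628, 0.038, 1.517, -0.027, 0.996, -0.02], TCP at [167.632, -628.026, 231.313] pointing down, gripper open.
Joint ranges: [-3.06, 3.06], [-0.37, 2.12], [-1.25, 1.32], [0.18, 2.47], [-1.1, 4.24], [0.23, 1.98], [-2.94, 2.94]. Speed limits (rad/s): [2.57, 2.57, 3.14, 3.14, 3.14, 3.14, 3.14].

INTERFACE

Orientations are given as [roll, pitch, yaw] about the fixed x, y, z axes, in that order (R = Rz(yaw) Ry(pitch) Rx(roll)).
In Python, from cell import sensors, get_image, order, ctrl gives the robot as it stands.
- The arm moves only by the tool arm_command, never from a script. Its argument "rows" is a list that holds one entry, the list of rows, each a list of 6 numbers: the shift along the tool's x, y, z in mm, then the turn, a rotation vector about the tool's x, y, z in degrees. A call has 1 to 20 rows; each row is the pose to reach, as a shift and turn from the pose commanded when the call began, along the tool's axes at that moment; what a row does not reach only later rows make up. A row lasts 1/12 s, in which the tool goes at most 41.7 mm and 7.16 degrees, less where a joint would pass 70% of its speed; a pose out of reach is approached as far as the arm can. A call with a gripper value outside its range is refused whole. "claw" is the opening, from -1 (shut) to 1 (fully open), set as the call begins (left out, the last holds). The fingers move at their own pace and stop on an object; the grip force is fixed at half the most. Time passes only in rows, so rows that repeat a pose let the fingers close. It gives the time, the measured TCP pose, the force and the opening at its end, in the units of the state.
- sensors.read_state(): the state, without advancing time (a new reading comes with each control period).
- get_image(name): name is "side" or "top"; returns a dict with "pixels" (400x640x3 uint8, red, green, blue), "z_map" (400x640 float32, mm along the optical axis (not along the pixel's ray), 0 where there is no reading), "K" (3x3 intrinsics, pixels), "pose" (4x4, takes a point from camera to world coordinates). Camera axes: x right, y up, looking along -z (the intrinsics and any distortion apply to the point x, -y, -z); pixel columns grow to the right and rows downward; lengths in mm; the calibration is good to about 2 mm. A picture is of the moment at which its call begins.
- order.finish_job(): hands the job in, once; it reports no verdict.
The state is a dict: "clock": time; "qpos": joint angles; "qd": joint speeds; "tau": joint torques, N m; "eef_pos": TCP position; "tool_rot": TCP orientation; "force": force on the tool from outside, world axes, zero at the start; "torque": the same for the moment, N m; "width": finger opening in mm.
Only numpy, scipy, OpenCV 4.12 (cv2) and the standard library are available. Lean on these libraries where they do the work, as an engineer would, in place of code of your own. Each camera call takes 0.05 s, during which the arm holds its last target.

TASK

The aluminium lamp cover on top of the beige sanitising box was left slid forward, with its front edge on the box top and its underside propped on the two locating pins. Without picking it up, nudge it across with the fingertips until both its holes drop over the pins and it lies flat on the box; then push the small steel swing catch round with a fingertip as far as it goes, so that it points across the cover's end. Leave the timer knob as it is set and everything else where it stands.

Things in the scene. Friction and masses are not known exactly. Their poses are not given: they have to be found in the camera images.
- sanitiser: Squat beige ultraviolet sanitising box, fixed, 260 (x) x 400 (y) x 100 mm high, flat top at z = 100 mm. Origin at the centre of its underside; x from its front (finger lip, towards the robot) to its rear, y along its length, z up. In the top a lamp opening, 88 (x) x 110 (y) mm, centred at x = +40, y = +50 mm, the centre of the cover's seat; a locating pin beyond each y end of it.
- pin0 (a point): Tip of the locating pin at the box's +y end of the lamp opening. Steel pin, 10 mm in diameter, 8 mm high above the box top, the upper 3.5 mm tapering to 4 mm across. It lies at box x = +40, y = +126 mm.
- pin1 (a point): Tip of the other, identical pin, at box x = +40, y = -26 mm; 152 mm from the first.
- cover: Lamp cover: loose flat aluminium plate, 120 (x) x 200 (y) x 5 mm, 0.2 to 0.45 kg; origin at its underside's centre; axes as the box's once seated. Starts 26-38 mm in front (-x) of its seat, up to 12 mm off in y, turned up to 8 degrees, tilted: front edge on the box top, underside on the pins. A few N slide it. Over the pins it drops flat (origin at the box top's height) and they stop it.
- cover_hole0 (a point): Centre of the cover's round through hole, 13 mm in diameter, at cover x = 0, y = +76 mm. Belongs over pin0.
- cover_hole1 (a point): Centre of the cover's oblong through hole, 13 mm (x) by 18 mm (y), at cover x = 0, y = -76 mm. Belongs over pin1.
- catch (a joint): Angle of the swing catch, rad. 0: against its stop, pointing to the box's -y, across the cover's +y end (closed). It grows anticlockwise seen from above; at 1.57 it points to the box's rear (+x), clear of the cover. Starts at 1.1 to 1.5. It stays where it is left; about 1 N at its stud turns it.
- catch_pivot (a point): Pivot of the swing catch on the box top (point at the height of the top), 30 mm beyond the seated cover's +y end, at box x = +70, y = +180 mm. A flat steel bar, 14 mm wide, with its underside 8 and its upper side 11 mm above the box top, reaches 52 mm from it.
- catch_stud (a point): Thumb stud on the catch bar, 43 mm from the pivot: upright steel cylinder, 12 mm in diameter, from 11 to 29 mm above the box top. This point is its centre, 20 mm above the box top.
- timer_mark (a point): Pointer mark at the rim of the ridged round black timer knob (48 mm across, 24 mm high) on the box top, near the front corner at the -y end; knob axis at box x = -78, y = -143 mm. It turns easily and must not be turned.
- chestpiece: Bronze-toned cardiology chestpiece, 45 mm across, 31 mm high, with a short stem to its +x, standing on the box top near the rear corner at the -y end. Origin at the centre of its underside. To be left alone.
- pot: White porcelain specimen pot, 72 mm across, 72 mm high, on the counter beside the box's +y end. Origin at the centre of its underside. To be left alone.
- caliper: Polished steel measuring caliper, 230 mm long (its x), lying on the counter beside the box's -y end. Origin at its middle, on the counter. To be left alone.
- jar: Clear jar with a steel lid, 60 mm across, 85 mm high, on the counter behind the box. Origin at the centre of its underside. To be left alone.
- wipes: White canister of wipes, 72 mm across, 115 mm high, on the counter behind the box. Origin at the centre of its underside. To be left alone.
- penlight: Aluminium penlight, 130 mm long (its x), 15 mm thick, lying on the counter beside the box's +y end, behind the pot. Origin at its middle, on the counter. To be left alone.
There are look-alikes about, which are no part of the job. Of the things like the cover, leave any that is green; of the rest the smaller one is meant.

How it is judged (in metres and radians):
On the way, in this order (a step that is already met when the one before it is completed fails the run):
1. the cover lies flat on the box with both holes over their pins (horizontal distance between cover_hole0 and pin0 below 0.0035 m and horizontal distance between cover_hole1 and pin1 below 0.0055 m and z of cover in the frame of sanitiser below 0.102 m and angle between cover's own z axis and vertical below 0.025 rad), for 0.2 s.
2. the catch is swung round to its stop, across the cover's end (value of joint catch below 0.25 rad), for 0.2 s.
At the end, for the whole second after the job is handed in: The cover lies at rest, flat on the box top (within 1.5 degrees and 2 mm), the round hole within 3.5 mm of its pin's axis and the oblong hole within 5.5 mm of its own; the catch is within 0.25 rad of its stop, across the cover's end (all of step 1 and value of joint catch below 0.25 rad and linear speed of cover below 0.01 m/s); the robot touches nothing.
It fails at once if the cover is lifted: its underside's centre more than 22 mm above its seated height, or tipped more than 20 degrees (z of cover in the frame of sanitiser above 0.122 m or angle between cover's own z axis and vertical above 0.35 rad).
It fails at once if the timer knob is turned: its mark moves more than 6 mm (distance of timer_mark from where it was at the start of the episode above 0.006 m).
It fails at once if the chestpiece on the box is shifted more than 15 mm (distance of chestpiece from where it was at the start of the episode above 0.015 m).
It fails at once if the pot, caliper, jar, wipes or penlight is shifted more than 20 mm (distance of any of pot, caliper, jar, wipes, penlight from where it was at the start of the episode above 0.02 m).
It also fails if it takes over 72 s, if anything falls off the work surface, if the arm or the gripper's body presses on something with over 40 N, if the wrist force passes 120 N, or if a joint passes its speed limit or range.

## Working session

There is one attempt and no reset: what is moved stays moved. The work goes in short steps, Python scripts to look and compute and a tool call to move; the robot and the scene stay as the last step left them, time stands still between calls to the robot, and variables do not carry over. Pictures are saved under pics/ and viewed, and the job is handed in when it is done.

Besides the shell and the picture viewer there is one more tool, called after "Request:" as name(argument=value, ...) on one line, values as JSON. arm_command: Moves the arm, as the interface text tells. Its arguments: {"type":"object","properties":{"rows":{"type":"array","items":{"type":"array","items":{"type":"array","items":{"type":"number"}}}},"claw":{"type":"number"}},"required":["rows"]}

```bash
ls; mkdir -p pics; python3 - <<'E'
from cell import sensors,get_image,ctrl
import cv2,pickle
print(sensors.read_state())
for n in("top","side"):
    im=get_image(n);pickle.dump(im,open(n+'.pkl','wb'))
    cv2.imwrite(f'pics/{n}0.png',im['pixels'][:,:,::-1]);print(n,im['K'],im['pose'])
E
```

```text
pics
{'clock': 0.0, 'qpos': array([ 1.24421266,  0.62935541,  0.03844907,  1.51836248, -0.02700911,
        0.99631646, -0.02002877]), 'qd': array([ 0.0004299 , -0.00185126, -0.00043561,  0.0006232 ,  0.00126187,
       -0.00147077, -0.0004921 ]), 'tau': array([ 5.53073496e-04, -5.63398397e+01,  1.22599371e+00, -1.93441468e+01,
        1.09177668e-02,  1.05963915e-02,  3.13596594e-06]), 'eef_pos': array([ 167.45868768, -627.40698839,  230.38498137]), 'tool_rot': array([ 3.14157012e+00,  1.92338512e-03, -1.31005204e+00]), 'force': array([-0.73909841,  0.28811901,  0.33385189]), 'torque': array([ 0.00771906, -0.03142712, -0.00332392]), 'width': 85.3174825080987}
top [[489.21988535   0.         329.57285756]
 [  0.         489.21988535 201.4412935 ]
 [  0.           0.           1.        ]] [[-6.58084200e-03  9.91456103e-01 -1.30274669e-01  2.86616734e+02]
 [-9.99831847e-01 -4.29387867e-03  1.78280492e-02 -2.86624367e+01]
 [ 1.71163446e-02  1.30370086e-01  9.91317644e-01  1.56092000e+03]
 [ 0.00000000e+00  0.00000000e+00  0.00000000e+00  1.00000000e+00]]
side [[404.88386033   0.         321.87198078]
 [  0.         404.88386033 204.66238287]
 [  0.           0.           1.        ]] [[-9.70594492e-01  1.58829986e-01 -1.80884956e-01  3.25424188e+02]
 [-2.39946444e-01 -6.98559774e-01  6.74121611e-01  5.99064761e+02]
 [-1.92882280e-02  6.97701425e-01  7.16128959e-01  7.86238067e+02]
 [ 0.00000000e+00  0.00000000e+00  0.00000000e+00  1.00000000e+00]]
```

View pics/top0.png

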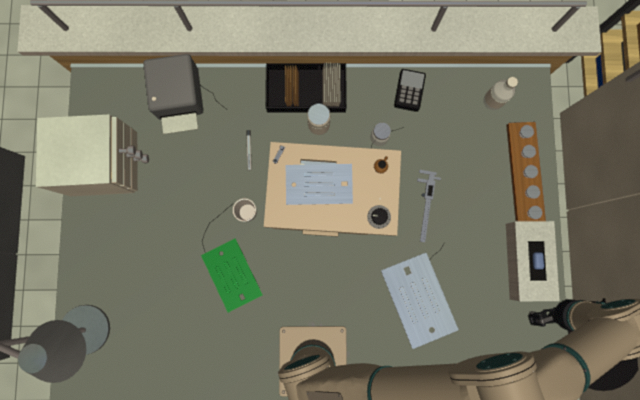

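View pics/side0.png

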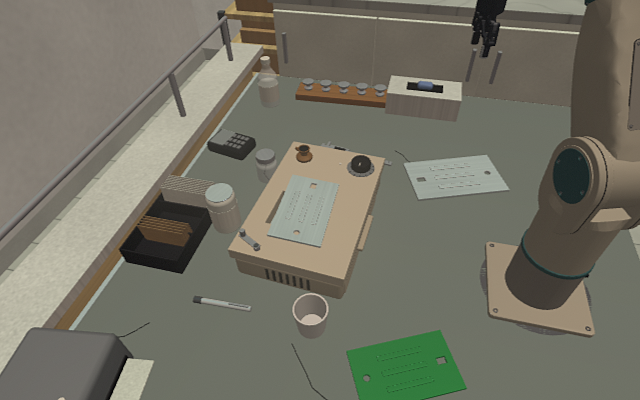

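The plates: green (231,275) is excluded. The grey plate on the counter (420,300) is larger. The one on the box (319,185) is about 67 px, or 200 mm, so it is the one meant. I'll enlarge it and measure.

```bash
cat > h.py <<'E'
import numpy as np,cv2
def cloud(im):
    K=im['K'];z=im['z_map'];v,u=np.mgrid[:z.shape[0],:z.shape[1]]
    x=(u-K[0,2])/K[0,0]*z;y=-(v-K[1,2])/K[1,1]*z
    P=np.stack([x,y,-z,np.ones_like(z)],-1)@im['pose'].T
    P=P[...,:3].copy();P[z==0]=np.nan
    return P
def ray(im,u,v,zw):
    K=im['K'];d=im['pose'][:3,:3]@np.array([(u-K[0,2])/K[0,0],-(v-K[1,2])/K[1,1],-1.]);o=im['pose'][:3,3]
    return o+d*(zw-o[2])/d[2]
def proj(im,p):
    q=np.linalg.inv(im['pose'])@np.append(p,1);K=im['K']
    return np.array([K[0,0]*q[0]/-q[2]+K[0,2],K[1,1]*-q[1]/-q[2]+K[1,2]])
E
python3 - <<'E'
import pickle,cv2,numpy as np
from h import *
t=pickle.load(open('top.pkl','rb'));s=pickle.load(open('side.pkl','rb'))
c=t['pixels'][135:245,255:410,::-1];cv2.imwrite('pics/tc.png',cv2.resize(c,None,fx=5,fy=5,interpolation=cv2.INTER_CUBIC))
c=s['pixels'][140:290,225:395,::-1];cv2.imwrite('pics/sc.png',cv2.resize(c,None,fx=4,fy=4,interpolation=cv2.INTER_CUBIC))
for n,im in(('t',t),('s',s)):
    P=cloud(im);z=P[...,2]
    m=(z>94)&(z<104)&(P[...,0]>300)&(P[...,0]<900)&(abs(P[...,1])<300)
    m=m.astype(np.uint8)
    k,l,st,cc=cv2.connectedComponentsWithStats(m);i=1+np.argmax(st[1:,4]);
    pts=P[l==i][:,:2].astype(np.float32);print(n,cv2.minAreaRect(pts),len(pts),np.median(P[l==i][:,2]))
E
```

```text
t ((520.5133056640625, -64.83821105957031), (400.9686584472656, 261.40814208984375), 85.9873046875) 6976 99.55850607027867
s ((523.2642822265625, -63.916290283203125), (405.06072998046875, 261.7437744140625), 85.98992919921875) 9196 99.60930776966899
```

View pics/tc.png

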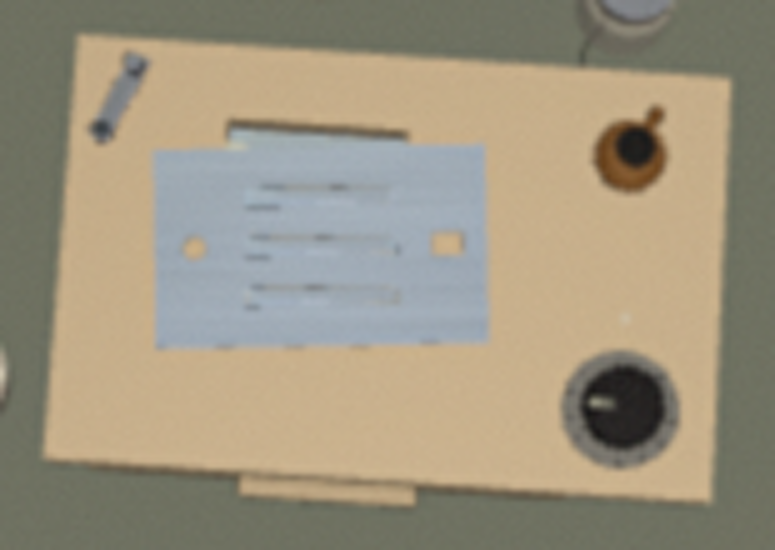

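View pics/sc.png

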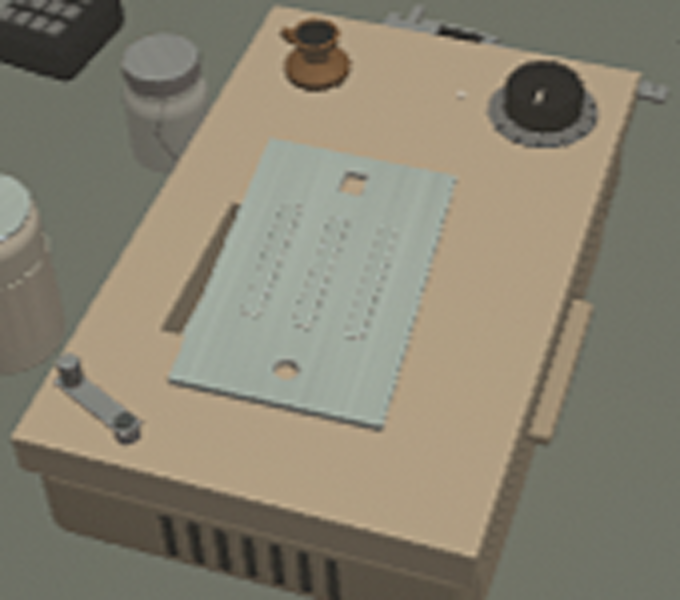

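```bash
cat >> h.py <<'E'
import pickle
def boxfit(t):
    pass
E
python3 - <<'E'
import pickle,cv2,numpy as np
from h import *
t=pickle.load(open('top.pkl','rb'));s=pickle.load(open('side.pkl','rb'))
f=lambda c:(255+(c[0]+.5)/5-.5,135+(c[1]+.5)/5-.5)
g=lambda c:(225+(c[0]+.5)/4-.5,140+(c[1]+.5)/4-.5)
C=np.array([ray(t,*f(c),100)[:2] for c in[(78,35),(731,77),(712,502),(45,460)]])
S=np.array([ray(s,*g(c),100)[:2] for c in[(275,7),(640,73),(478,555),(12,438)]])
for n,Q in(('top',C),('side',S)):
    print(n,Q.round(1).tolist(),Q.mean(0),np.linalg.norm(np.diff(np.vstack([Q,Q[:1]]),axis=0),axis=1))
d=C[0]+C[3]-C[1]-C[2];print('yaw top',np.degrees(np.arctan2(d[1],d[0]))-90)
d=S[3]+S[2]-S[0]-S[1];print('yaw side',np.degrees(np.arctan2(d[1],d[0]))-90)
yaw=np.radians(-4.0);o=np.array([521.5,-64.5]);R=np.array([[np.cos(yaw),-np.sin(yaw)],[np.sin(yaw),np.cos(yaw)]])
B=lambda p:((p[:2]-o)@R).round(1)
for n,c,z in[('h0',(195,248),110),('h1',(447,243),110),('FL',(157,347),105),('FR',(489,341),105),('RL',(155,150),115),('RR',(485,145),115),('piv',(100,130),108),('stud',(135,62),129),('knob',(624,408),124),('chest',(635,150),120)]:
    p=ray(t,*f(c),z);print(n,p.round(1),B(p))
for n,c,z in[('h0',(286,370),110),('h1',(353,183),110),('FL',(383,430),100),('FR',(456,180),105),('RL',(170,381),115),('RR',(272,140),115),('piv',(126,425),110),('stud',(69,362),129),('knob',(544,97),124)]:
    p=ray(s,*g(c),z);print('s',n,p.round(1),B(p))
E
```

```text
top [[663.8, 125.3], [636.5, -274.1], [376.4, -256.1], [403.7, 142.5]] [520.12049806 -65.60284401] [400.33457143 260.73107853 399.53956351 260.6477311 ]
side [[635.9, -269.3], [377.9, -252.2], [405.6, 143.7], [664.4, 127.6]] [520.93859935 -62.52418319] [258.56151522 396.91314567 259.31404226 397.87390308]
yaw top -3.906874191936879
yaw side -4.057494085037106
h0 [530.   52.9 110. ] [  0.2 117.7]
h1 [532.4 -98.5 110. ] [ 13.3 -33.2]
FL [470.8  75.7 105. ] [-60.4 136.4]
FR [ 473.5 -123.4  105. ] [-43.7 -62.1]
RL [588.9  76.8 115. ] [ 57.4 145.7]
RR [ 591.4 -121.8  115. ] [ 73.7 -52.3]
piv [602.8 110.6 108. ] [ 68.9 180.4]
stud [639.7  88.  129. ] [107.2 160.4]
knob [ 430.8 -201.5  124. ] [ -80.9 -143. ]
chest [ 587.  -211.7  120. ] [  75.6 -142.3]
s h0 [531.1  56.6 110. ] [  1.1 121.4]
s h1 [533.5 -96.6 110. ] [ 14.2 -31.2]
s FL [471.3  77.4 100. ] [-59.9 138. ]
s FR [ 473.8 -118.3  105. ] [-43.9 -57. ]
s RL [588.7  82.2 115. ] [ 56.8 151. ]
s RR [ 591.5 -118.4  115. ] [ 73.6 -48.9]
s piv [603.4 112.6 110. ] [ 69.4 182.3]
s stud [640.6  92.5 129. ] [107.9 165. ]
s knob [ 431.7 -185.6  124. ] [ -81.1 -127.1]
```

```bash
cat >> h.py <<'E'
from scipy.spatial.transform import Rotation as Ro
BO=np.array([520.5,-64.]);BY=np.radians(-4.0)
RB=np.array([[np.cos(BY),-np.sin(BY)],[np.sin(BY),np.cos(BY)]])
def tow(bx,by): return BO+RB@np.array([bx,by])
def tob(p): return (np.asarray(p)[:2]-BO)@RB
def plan(pts):
    """pts: list of (bx,by,z,yawdeg world); prints the row from the measured pose"""
    from cell import sensors
    s=sensors.read_state();R0=Ro.from_euler('xyz',s['tool_rot'])
    print('clock',round(s['clock'],2),'at box',tob(s['eef_pos']).round(1),'z',s['eef_pos'][2].round(1),'yaw',np.degrees(s['tool_rot']).round(1),'F',s['force'].round(1),'w',s['width'].round(1))
    for bx,by,z,yaw in pts:
        p=np.append(tow(bx,by),z);d=R0.inv().apply(p-s['eef_pos'])
        R1=Ro.from_euler('xyz',[np.pi,0,np.radians(yaw)])
        print(d.round(1).tolist(),np.degrees((R0.inv()*R1).as_rotvec()).round(1).tolist())
E
python3 - <<'E'
from h import *
w=tob([400,-330])
plan([(*w,230,-85),(-95,46,230,-94),(-95,46,120,-94)])
E
```

```text
Traceback (most recent call last):
  File "h.py", line 26, in plan
    print('clock',round(s['clock'],2),'at box',tob(s['eef_pos']).round(1),'z',s['eef_pos'][2].round(1),'yaw',np.degrees(s['tool_rot']).round(1),'F',s['force'].round(1),'w',s['width'].round(1))
                                                                                                                                                                            ^^^^^^^^^^^^^^^^
AttributeError: 'float' object has no attribute 'round'
```

```bash
sed -i "s/s\['width'\].round(1)/round(s['width'],1)/" h.py
python3 - <<'E'
from h import *
w=tob([400,-330])
plan([(*w,230,-85),(-95,46,230,-94),(-95,46,120,-94)])
E
```

```text
clock 0.1 at box [-312.8 -586.7] z 230.5 yaw [ 1.80e+02  1.00e-01 -7.51e+01] F [ 0.1 -0.5 -1. ] w 85.2
[-227.4, -301.3, 0.9] [0.0, 0.1, 9.9]
[-527.7, -411.4, 1.4] [0.0, 0.1, 18.9]
[-527.5, -411.4, 111.4] [0.0, 0.1, 18.9]
```

Request:
arm_command(rows=[[[-28,-37,0,0,0,1],[-56,-74,0,0,0,2],[-84,-111,0,0,0,4],[-113,-148,0,0,0,5],[-141,-185,0,0,0,6],[-169,-222,0,0,0,7],[-198,-260,0,0,0,8],[-227,-300,0,0,0,10],[-264,-314,0,0,0,12],[-301,-328,0,0,0,13],[-338,-342,0,0,0,14],[-375,-356,0,0,0,15],[-412,-369,0,0,0,16],[-449,-383,0,0,0,17],[-490,-398,0,0,0,18],[-528,-411,0,0,0,19],[-528,-411,0,0,0,19],[-528,-411,0,0,0,19]]], claw=1)

```text
clock: 1.6
eef_pos: [428.8, -5.5, 231.2]
tool_rot: [3.141, 0.003, -1.632]
force: [-0.5, 0.6, 0.1]
width: 85.5
```

```bash
python3 - <<'E'
from h import *
plan([(-95,46,230,-94),(-95,46,120,-94)])
E
```

```text
clock 1.6 at box [-95.6  51.9] z 231.2 yaw [180.    0.2 -93.5] F [-0.5  0.6  0.1] w 85.5
[5.9, -0.5, 1.2] [0.0, 0.2, 0.5]
[6.3, -0.5, 111.2] [0.0, 0.2, 0.5]
```

Request:
arm_command(rows=[[[0,0,30,0,0,0],[0,0,60,0,0,0],[0,0,85,0,0,0],[0,0,105,0,0,0],[0,0,111,0,0,0],[0,0,111,0,0,0],[0,0,111,0,0,0]]])

```text
clock: 2.18
eef_pos: [428.8, -12.4, 120.6]
tool_rot: [3.142, -0.0, -1.642]
force: [0.9, -0.3, 0.1]
width: 85.2
```

```bash
python3 - <<'E'
from h import *
from cell import get_image
plan([(-95,46,120,-94)])
for n in("top","side"):
    im=get_image(n);pickle.dump(im,open(n+'1.pkl','wb'))
    if n=='side': c=im['pixels'][100:290,225:425,::-1];cv2.imwrite('pics/s1.png',cv2.resize(c,None,fx=3.5,fy=3.1))
E
```

```text
clock 2.18 at box [-95.1  45.1] z 120.6 yaw [180.   -0.  -94.1] F [ 0.9 -0.3  0.1] w 85.2
[-0.9, -0.1, 0.6] [0.0, -0.0, -0.1]
```

View pics/s1.png

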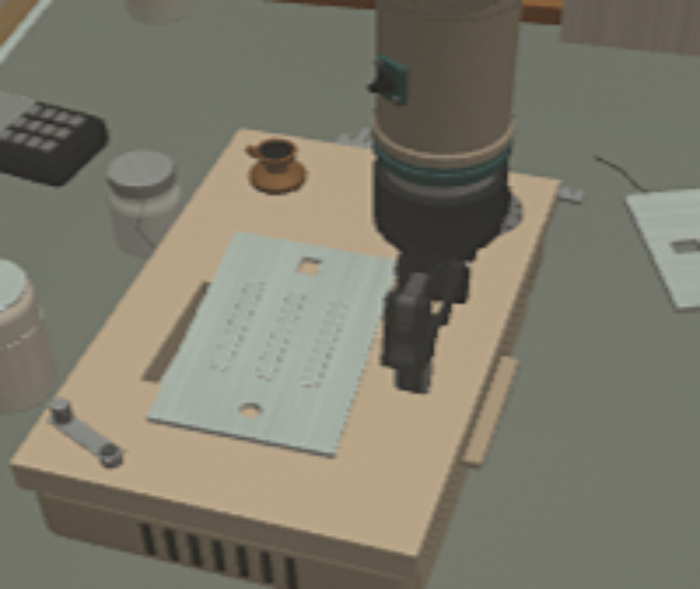

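Request:
arm_command(rows=[[[0,0,8,0,0,0],[0,0,15,0,0,0],[0,0,18,0,0,0],[0,0,20,0,0,0],[0,0,20,0,0,0]]])

```text
clock: 2.7
eef_pos: [428.3, -11.9, 99.9]
tool_rot: [3.141, -0.0, -1.642]
force: [0.4, -0.6, 0.2]
width: 85.7
```

Request:
arm_command(rows=[[[0,0,1,0,0,0],[0,0,2,0,0,0],[0,0,3,0,0,0],[0,0,4,0,0,0]]])

```text
clock: 3.03
eef_pos: [428.7, -11.9, 96.3]
tool_rot: [-3.141, 0.0, -1.642]
force: [-0.4, 0.2, 0.7]
width: 85.6
```

Request:
arm_command(rows=[[[0,0,2,0,0,0],[0,0,4,0,0,0],[0,0,6,0,0,0],[0,0,6,0,0,0]]])

```text
clock: 3.37
eef_pos: [428.4, -11.9, 89.9]
tool_rot: [3.141, -0.0, -1.642]
force: [-0.4, 0.7, 0.8]
width: 85.3
```

Request:
arm_command(rows=[[[0,0,1,0,0,0],[0,0,2,0,0,0],[0,0,2,0,0,0]]])

```text
clock: 3.62
eef_pos: [428.6, -11.9, 88.2]
tool_rot: [3.141, -0.0, -1.642]
force: [-0.2, -1.0, -0.5]
width: 85.6
```

Request:
arm_command(rows=[[[0,0,1,0,0,0],[0,0,1,0,0,0]]])

```text
clock: 3.78
eef_pos: [428.6, -11.9, 87.2]
tool_rot: [3.142, -0.0, -1.642]
force: [-0.3, -1.0, 0.3]
width: 85.5
```

Request:
arm_command(rows=[[[0,0,1,0,0,0],[0,0,1,0,0,0]]])

```text
clock: 3.95
eef_pos: [428.7, -11.9, 86.9]
tool_rot: [-3.141, 0.0, -1.642]
force: [-1.1, 0.3, 7.8]
width: 85.6
```

Request:
arm_command(rows=[[[0,0,1,0,0,0],[0,0,1,0,0,0]]])

```text
clock: 4.12
eef_pos: [428.7, -11.9, 86.8]
tool_rot: [-3.141, 0.0, -1.642]
force: [-4.5, 1.0, 22.1]
width: 85.6
```

Request:
arm_command(rows=[[[0,0,-3.5,0,0,0],[0,0,-3.5,0,0,0],[0,-6,-3.5,0,0,0],[0,-12,-3.5,0,0,0],[0,-16,-3.5,0,0,0],[0,-19,-3.5,0,0,0],[0,-22,-3.5,0,0,0],[0,-24,-3.5,0,0,0],[0,-26,-3.5,0,0,0],[0,-28,-3.5,0,0,0],[0,-30,-3.5,0,0,0],[0,-32,-3.5,0,0,0],[0,-34,-3.5,0,0,0],[0,-36,-3.5,0,0,0],[0,-36,-3.5,0,0,0]]])

```text
clock: 5.37
eef_pos: [465.0, -14.4, 88.8]
tool_rot: [-3.141, 0.0, -1.642]
force: [-0.1, 0.8, -0.7]
width: 85.6
```

```bash
cat > look.py <<'E'
import sys
from h import *
from cell import get_image
k=sys.argv[1]
plan([])
T=get_image("top");S=get_image("side");pickle.dump((T,S),open(f'im{k}.pkl','wb'))
c=T['pixels'][135:245,255:410,::-1];c=cv2.resize(c,None,fx=5,fy=5,interpolation=cv2.INTER_CUBIC);cv2.imwrite(f'pics/t{k}.png',c)
c=S['pixels'][140:290,225:395,::-1];c=cv2.resize(c,None,fx=4,fy=4,interpolation=cv2.INTER_CUBIC);cv2.imwrite(f'pics/s{k}.png',c)
E
python3 look.py 2
```

```text
clock 5.37 at box [-58.8  45.6] z 88.8 yaw [-180.     0.   -94.1] F [-0.1  0.8 -0.7] w 85.6
```

View pics/t2.png

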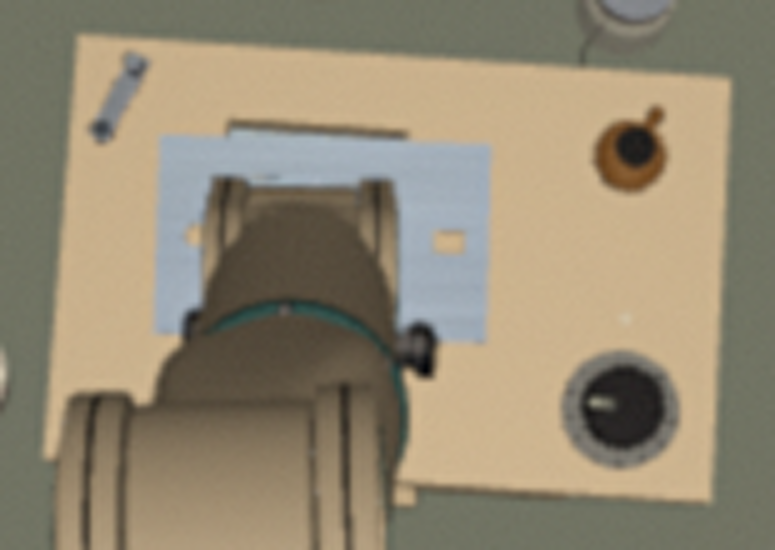

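View pics/s2.png

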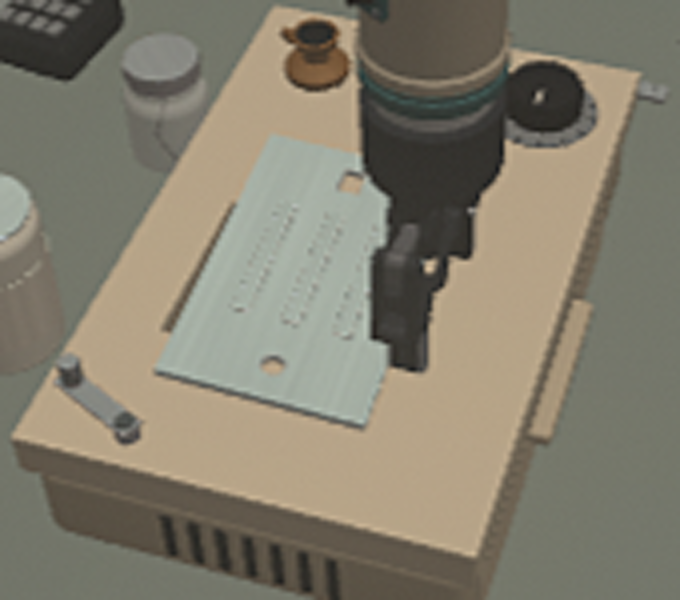

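```bash
cat >> h.py <<'E'
def hole(T,S,t=None,s=None,z=110):
    f=lambda c:(255+(c[0]+.5)/5-.5,135+(c[1]+.5)/5-.5)
    g=lambda c:(225+(c[0]+.5)/4-.5,140+(c[1]+.5)/4-.5)
    # box-frame, with each camera's own box-centre bias removed
    r=[]
    if t is not None: r.append(((ray(T,*f(t),z)[:2]-[520.1,-65.6])@RB))
    if s is not None: r.append(((ray(S,*g(s),z)[:2]-[520.9,-62.5])@RB))
    return np.array(r).round(1).tolist()
E
python3 -c "
from h import *
T,S=pickle.load(open('im2.pkl','rb'))
print(hole(T,S,None,(272,364)),hole(T,S,(449,242),(351,181)))"
```

```text
[[10.8, 117.7]] [[15.3, -33.1], [16.7, -34.5]]
```

Request:
arm_command(rows=[[[0,-2,0,0,0,0],[0,-4,0,0,0,0],[0,-6,0,0,0,0],[0,-8,0,0,0,0],[0,-8,0,0,0,0]]])

```text
clock: 5.88
eef_pos: [473.1, -15.1, 88.8]
tool_rot: [-3.141, -0.0, -1.642]
force: [0.7, 0.8, 1.2]
width: 85.2
```

```bash
python3 look.py 3
```

```text
clock 5.88 at box [-50.7  45.5] z 88.8 yaw [-180.    -0.   -94.1] F [0.7 0.8 1.2] w 85.2
```

View pics/s3.png

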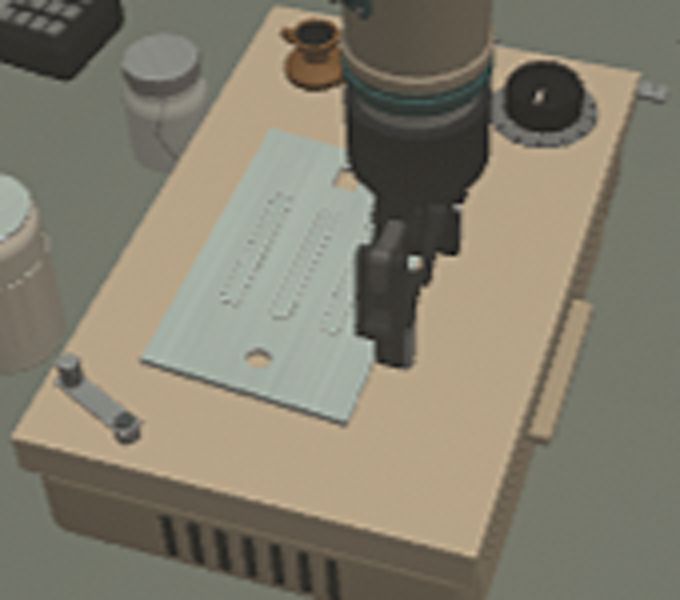

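```bash
python3 -c "
from h import *
T,S=pickle.load(open('im3.pkl','rb'))
print(hole(T,S,None,(259,357)),hole(T,S,None,(345,180)))
print('corners end: ')
plan([(-95,-10,170,-94),(20,-110,170,-94),(22,-110,104,-94)])"
```

```text
[[19.4, 115.0]] [[20.5, -34.3]]
corners end: 
clock 5.98 at box [-50.9  45.4] z 88.8 yaw [-180.    -0.   -94.1] F [-0.6  0.8 -0.4] w 85.4
[55.5, 44.0, -81.2] [-0.0, -0.0, -0.1]
[155.3, -71.2, -81.1] [-0.0, -0.0, -0.1]
[155.3, -73.1, -15.1] [-0.0, -0.0, -0.1]
```

View pics/t3.png

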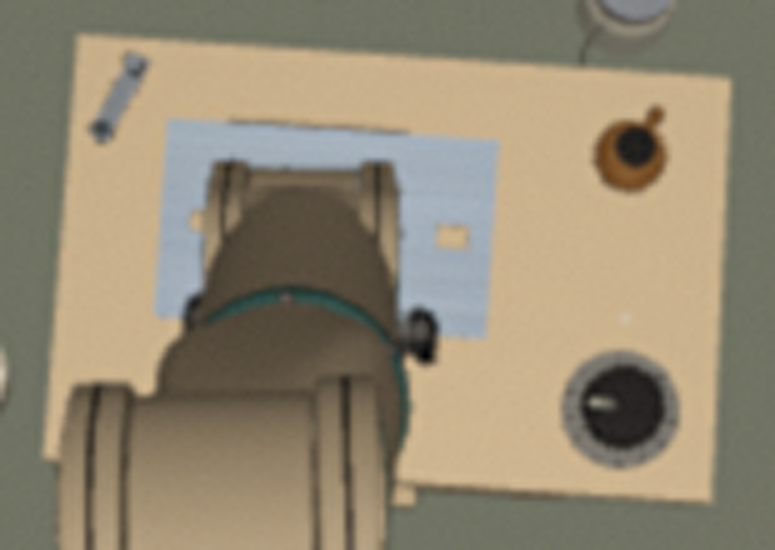

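Request:
arm_command(rows=[[[0,5,0,0,0,0],[0,12,0,0,0,0],[0,15,-30,0,0,0],[0,15,-60,0,0,0],[0,15,-81,0,0,0],[30,0,-81,0,0,0],[60,-20,-81,0,0,0],[90,-40,-81,0,0,0],[120,-60,-81,0,0,0],[145,-71,-81,0,0,0],[145,-71,-70,0,0,0],[145,-71,-50,0,0,0],[145,-71,-32,0,0,0],[145,-71,-24,0,0,0],[145,-71,-20,0,0,0],[145,-71,-20,0,0,0]]], claw=-1)

```text
clock: 7.32
eef_pos: [532.4, -164.2, 108.2]
tool_rot: [3.14, 0.0, -1.641]
force: [0.6, 0.2, 0.2]
width: 0.1
```

```bash
python3 look.py 4
```

```text
clock 7.32 at box [ 18.8 -99.1] z 108.2 yaw [179.9   0.  -94. ] F [0.6 0.2 0.2] w 0.1
```

View pics/s4.png

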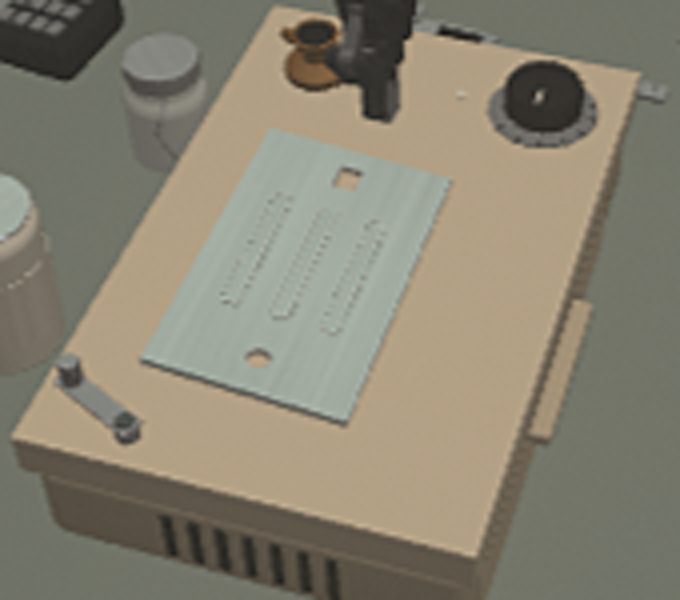

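View pics/t4.png

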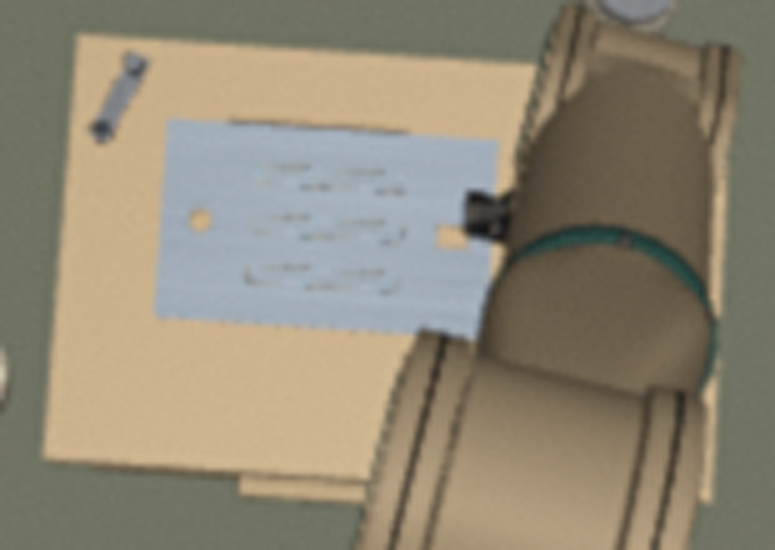

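Request:
arm_command(rows=[[[0,0,3,0,0,0],[-4,0,5,0,0,0],[-8,0,5,0,0,0],[-12,0,5,0,0,0],[-16,0,5,0,0,0],[-18,0,5,0,0,0],[-20,0,5,0,0,0],[-22,0,5,0,0,0],[-24,0,5,0,0,0],[-26,0,5,0,0,0],[-28,0,5,0,0,0],[-30,0,5,0,0,0],[-30,0,5,0,0,0]]])

```text
clock: 8.5
eef_pos: [535.2, -134.4, 103.8]
tool_rot: [3.142, 0.0, -1.641]
force: [-0.7, 0.3, 0.2]
width: 0.3
```

```bash
python3 look.py 5; python3 -c "
from h import *
T,S=pickle.load(open('im4.pkl','rb'))
print(hole(T,S,(201,220),(259,357)),hole(T,S,None,(348,179)))"
```

```text
clock 8.5 at box [ 19.6 -69.2] z 103.8 yaw [180.   0. -94.] F [-0.7  0.3  0.2] w 0.3
[[18.8, 116.5], [19.4, 115.0]] [[19.1, -35.7]]
```

View pics/s5.png

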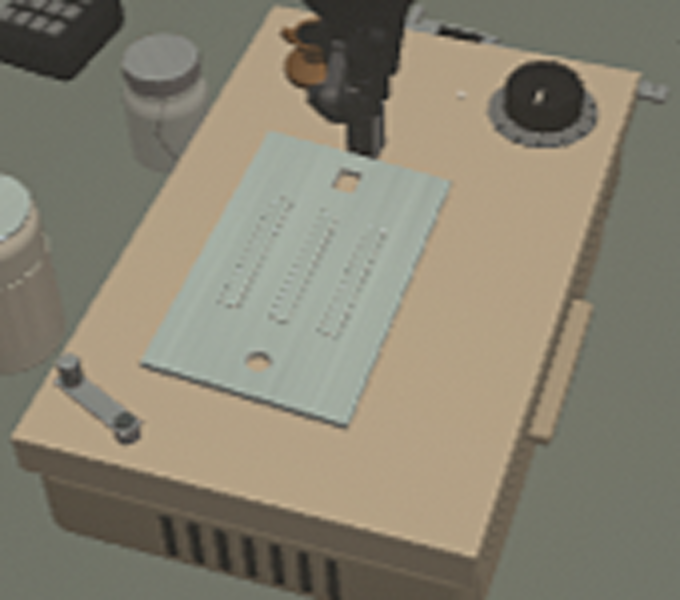

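View pics/t5.png

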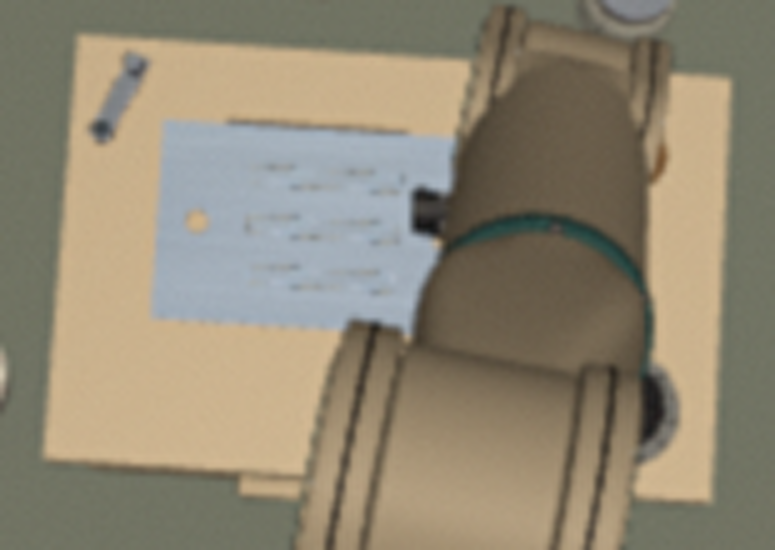

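Request:
arm_command(rows=[[[-2,0,0,0,0,0],[-4,0,0,0,0,0],[-6,0,0,0,0,0],[-7.5,0,0,0,0,0],[-7.5,0,0,0,0,0]]])

```text
clock: 9.02
eef_pos: [535.7, -126.7, 103.8]
tool_rot: [3.142, 0.0, -1.641]
force: [0.5, -0.2, -0.4]
width: 0.0
```

```bash
python3 look.py 6
```

```text
clock 9.02 at box [ 19.6 -61.5] z 103.8 yaw [180.   0. -94.] F [ 0.5 -0.2 -0.4] w 0.0
```

View pics/s6.png

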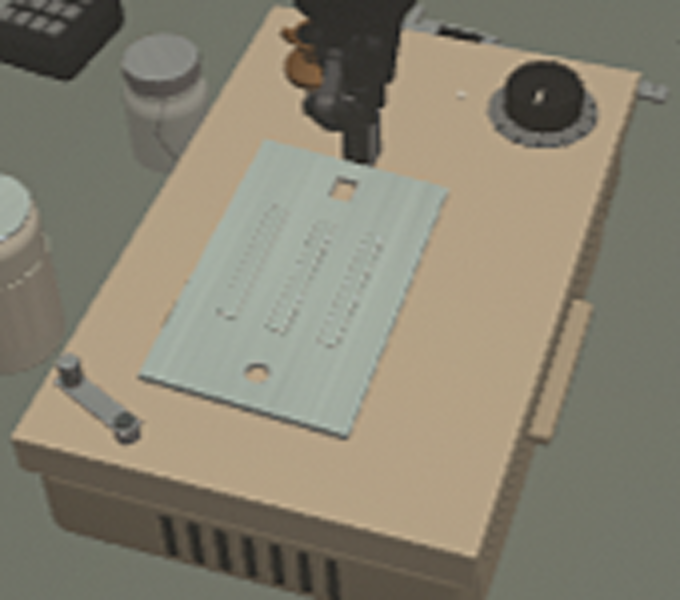

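View pics/t6.png

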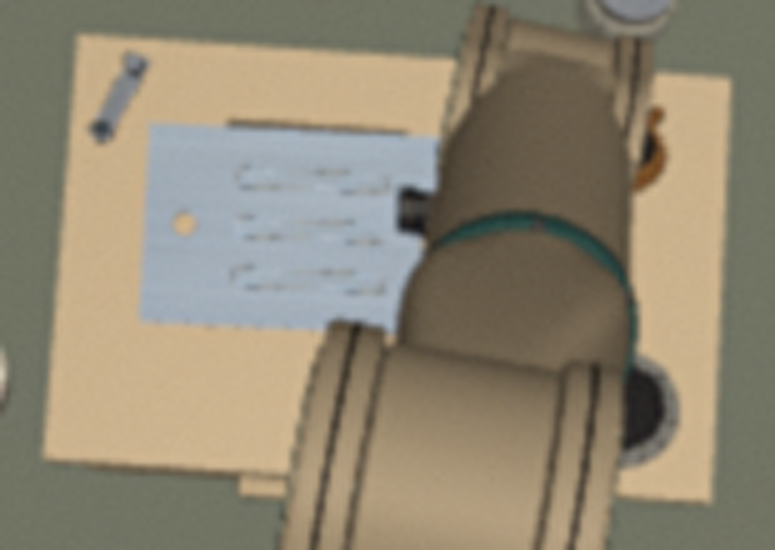

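```bash
python3 -c "
from h import *
T,S=pickle.load(open('im6.pkl','rb'))
print(hole(T,S,(184,224),(257,373)),hole(T,S,None,(344,188)))
plan([(19.6,-75,104,-94),(19.6,-75,175,-94),(-80,50,175,-94),(-80,50,89,-94)])"
```

```text
[[15.7, 126.6], [16.3, 126.1]] [[18.8, -27.3]]
clock 9.12 at box [ 19.6 -61.8] z 103.8 yaw [-180.    0.  -94.] F [-0.  -0.5  0.6] w -0.2
[13.2, 0.0, -0.2] [-0.0, 0.0, -0.0]
[13.2, 0.0, -71.2] [-0.0, 0.0, -0.0]
[-111.7, 99.7, -71.1] [-0.0, 0.0, -0.0]
[-111.7, 99.7, 14.9] [-0.0, 0.0, -0.0]
```

Request:
arm_command(rows=[[[6,0,0,0,0,0],[13,0,0,0,0,0],[13,0,-30,0,0,0],[13,0,-60,0,0,0],[13,0,-72,0,0,0]]])

```text
clock: 9.53
eef_pos: [536.2, -142.1, 178.9]
tool_rot: [-3.137, -0.001, -1.643]
force: [0.8, 0.7, 1.0]
width: 0.5
```

Request:
arm_command(rows=[[[-30,25,0,0,0,0],[-60,50,0,0,0,0],[-90,75,0,0,0,0],[-125,100,0,0,0,0],[-125,100,0,0,0,0],[-125,100,30,0,0,0],[-125,100,60,0,0,0],[-125,100,77,0,0,0],[-125,100,84,0,0,0],[-125,100,84,0,0,0],[-125,100,84,0,0,0]]], claw=1)

```text
clock: 10.45
eef_pos: [444.3, -9.1, 92.0]
tool_rot: [-3.141, -0.0, -1.642]
force: [0.6, 0.2, 0.2]
width: 85.3
```

```bash
python3 -c "
from h import *
plan([(-80,50,88.8,-94),(-46,50,88.8,-94),(-31,50,88.8,-94)])"
```

```text
clock 10.45 at box [-79.9  49.5] z 92.0 yaw [-180.    -0.   -94.1] F [0.6 0.2 0.2] w 85.3
[-0.5, 0.1, 3.2] [-0.0, -0.0, -0.1]
[-0.6, -33.9, 3.2] [-0.0, -0.0, -0.1]
[-0.6, -48.9, 3.3] [-0.0, -0.0, -0.1]
```

Request:
arm_command(rows=[[[0,0,3,0,0,0],[0,-6,3,0,0,0],[0,-12,3,0,0,0],[0,-18,3,0,0,0],[0,-22,3,0,0,0],[0,-25,3,0,0,0],[0,-28,3,0,0,0],[0,-30,3,0,0,0],[0,-32,3,0,0,0],[0,-34,3,0,0,0],[0,-36,3,0,0,0],[0,-38,3,0,0,0],[0,-40,3,0,0,0],[0,-40,3,0,0,0]]])

```text
clock: 11.62
eef_pos: [484.4, -11.4, 88.8]
tool_rot: [-3.141, 0.0, -1.642]
force: [-1.0, -0.4, 1.5]
width: 85.2
```

```bash
python3 look.py 7
```

```text
clock 11.62 at box [-39.7  50. ] z 88.8 yaw [-180.     0.   -94.1] F [-1.  -0.4  1.5] w 85.2
```

View pics/s7.png

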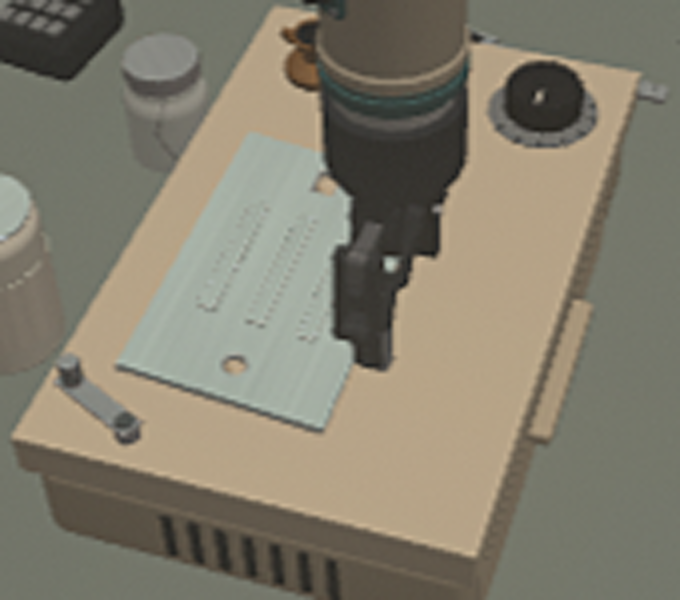

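Request:
arm_command(rows=[[[0,-1,0,0,0,0],[0,-2,0,0,0,0],[0,-3,0,0,0,0],[0,-4,0,0,0,0],[0,-5,0,0,0,0],[0,-5,0,0,0,0]]])

```text
clock: 12.22
eef_pos: [489.3, -11.7, 88.8]
tool_rot: [-3.141, 0.0, -1.642]
force: [-0.5, -1.0, -0.1]
width: 85.5
```

```bash
python3 look.py 8;  python3 -c "
from h import *
T,S=pickle.load(open('im7.pkl','rb'))
print(hole(T,S,None,(235,364)),hole(T,S,None,(325,185)))"
```

```text
clock 12.22 at box [-34.8  50. ] z 88.8 yaw [-180.     0.   -94.1] F [-0.5 -1.  -0.1] w 85.5
[[30.3, 123.6]] [[30.8, -26.5]]
```

View pics/s8.png

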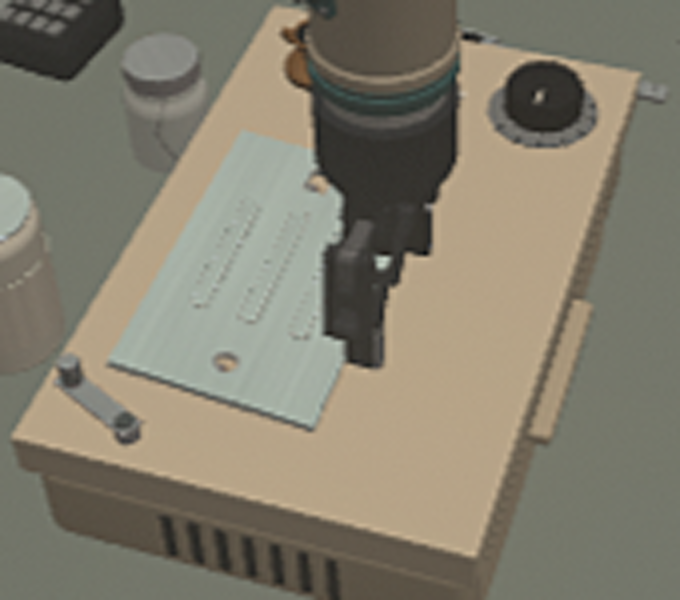

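View pics/t8.png

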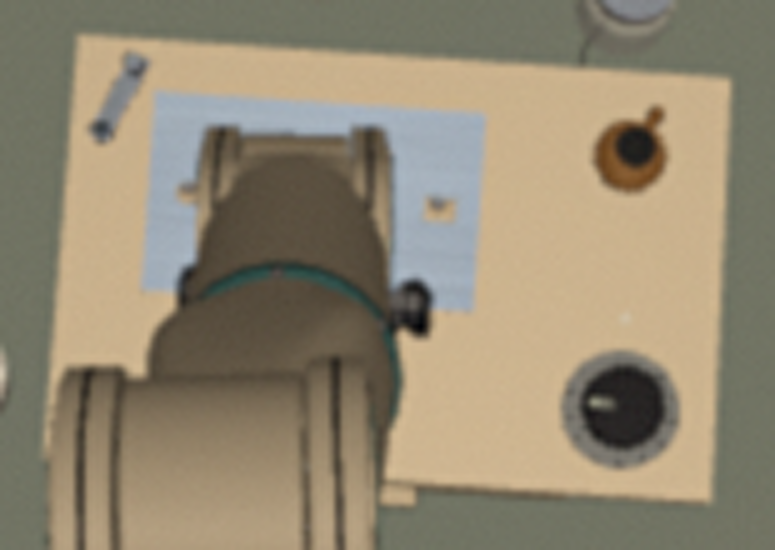

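Request:
arm_command(rows=[[[0,-1,0,0,0,0],[0,-2,0,0,0,0],[0,-3,0,0,0,0],[0,-3,0,0,0,0]]])

```text
clock: 12.65
eef_pos: [492.3, -11.9, 88.9]
tool_rot: [-3.141, 0.0, -1.642]
force: [0.4, 0.5, 0.3]
width: 85.5
```

Request:
arm_command(rows=[[[0,-1,0,0,0,0],[0,-2,0,0,0,0],[0,-2,0,0,0,0]]])

```text
clock: 12.9
eef_pos: [494.1, -12.0, 88.9]
tool_rot: [-3.141, 0.0, -1.642]
force: [0.5, 0.3, 0.5]
width: 85.5
```

```bash
python3 look.py 9
```

```text
clock 12.9 at box [-30.  50.] z 88.9 yaw [-180.     0.   -94.1] F [0.5 0.3 0.5] w 85.5
```

View pics/s9.png

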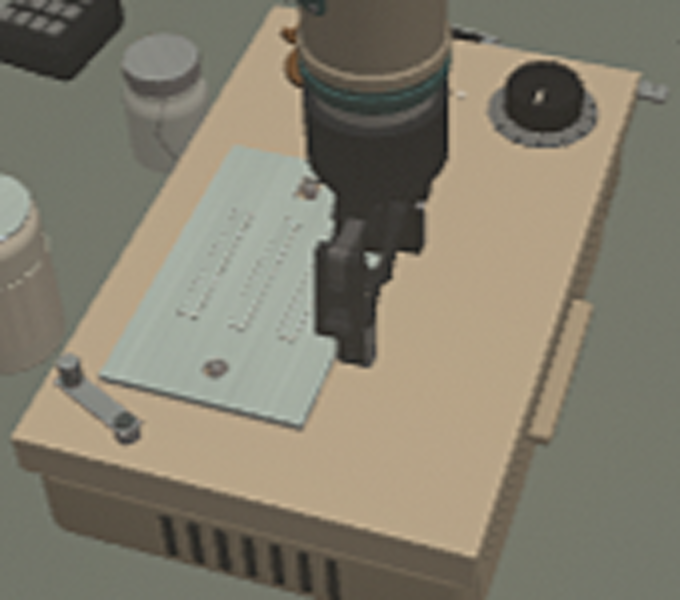

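Request:
arm_command(rows=[[[0,5,0,0,0,0],[0,12,0,0,0,0],[0,20,-20,0,0,0],[0,20,-60,0,0,0],[0,20,-90,0,0,0],[0,20,-90,0,0,0]]])

```text
clock: 13.5
eef_pos: [476.2, -10.6, 183.6]
tool_rot: [-3.133, 0.001, -1.642]
force: [0.2, 0.0, -0.1]
width: 85.4
```

```bash
python3 look.py 10; python3 -c "
from h import *
T,S=pickle.load(open('im10.pkl','rb'))
for I in(T,S):
  P=cloud(I).reshape(-1,3);P=P[~np.isnan(P[:,0])];b=tob(P)
  m=(b[:,0]>-10)&(b[:,0]<95)&(b[:,1]>-44)&(b[:,1]<144)&(P[:,2]>90)&(P[:,2]<125)
  A=np.c_[b[m],np.ones(m.sum())];c=np.linalg.lstsq(A,P[m,2],rcond=None)[0];print(m.sum(),np.degrees(c[:2]),np.median(P[m,2]))
  m=(b[:,0]>110)&(b[:,0]<125)&(b[:,1]>-150)&(b[:,1]<120)&(P[:,2]>90)&(P[:,2]<125);print('top',np.median(P[m,2]))
plan([(124,191,190,-94),(124,191,115,-94)])"
```

```text
clock 13.5 at box [-47.9  50.2] z 183.6 yaw [-1.795e+02  1.000e-01 -9.410e+01] F [ 0.2  0.  -0.1] w 85.4Traceback (most recent call last):
  File "<string>", line 5, in <module>
    P=cloud(I).reshape(-1,3);P=P[~np.isnan(P[:,0])];b=tob(P)
                                                      ~~~^^^
  File "h.py", line 21, in tob
    def tob(p): return (np.asarray(p)[:2]-BO)@RB
                        ~~~~~~~~~~~~~~~~~^~~
ValueError: operands could not be broadcast together with shapes (2,3) (2,)
```

View pics/s10.png

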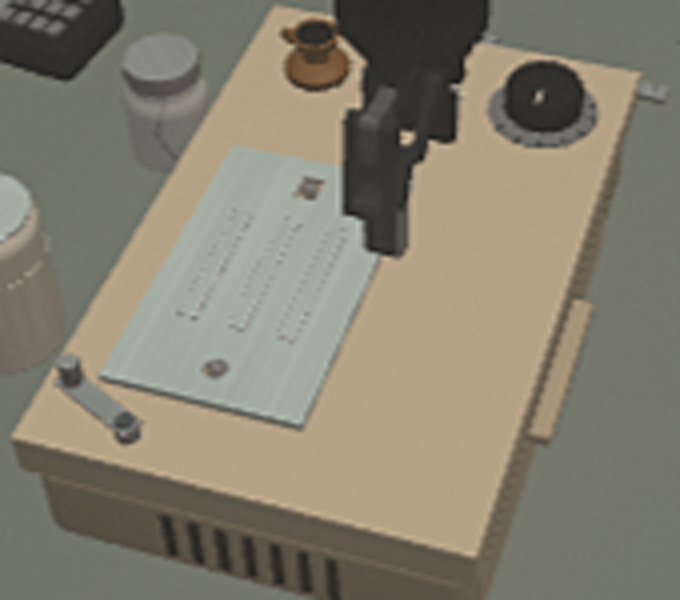

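View pics/t10.png

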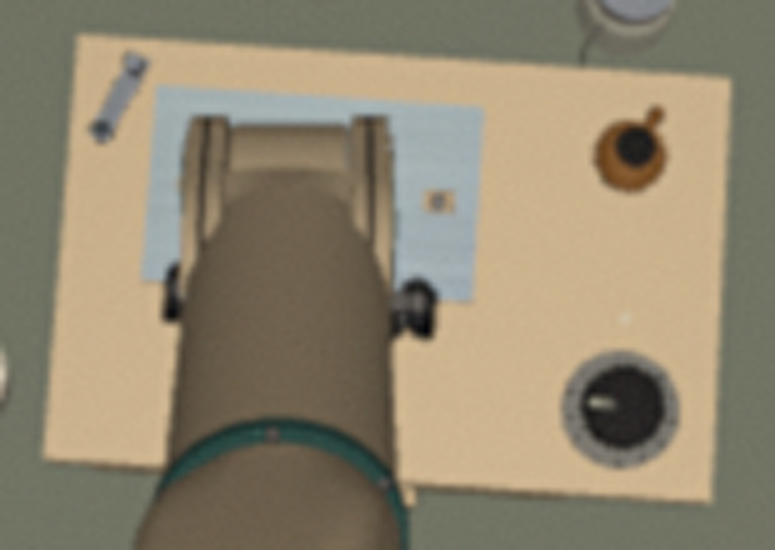

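Both pins now show inside their holes: side view (216,368) and (310,187), top view (438,201). I'll check flatness from the depth map.

```bash
sed -i 's/def tob(p): return .*/def tob(p): return (np.asarray(p)[...,:2]-BO)@RB/' h.py
cat > flat.py <<'E'
import sys
from h import *
T,S=pickle.load(open(sys.argv[1],'rb'))
for I in(T,S):
  P=cloud(I).reshape(-1,3);P=P[~np.isnan(P[:,0])];b=tob(P)
  m=(b[:,0]>-10)&(b[:,0]<95)&(b[:,1]>-44)&(b[:,1]<144)&(P[:,2]>90)&(P[:,2]<108)
  A=np.c_[b[m],np.ones(m.sum())];c=np.linalg.lstsq(A,P[m,2],rcond=None)[0];print(m.sum(),'tilt deg',np.degrees(c[:2]).round(2),'z',np.median(P[m,2]))
  m=(b[:,0]>110)&(b[:,0]<125)&(b[:,1]>-150)&(b[:,1]<120)&(P[:,2]>90)&(P[:,2]<125);print('boxtop',np.median(P[m,2]))
E
python3 flat.py im10.pkl;python3 -c "
from h import *
plan([(124,191,190,-94),(124,191,115,-94)])"
```

```text
695 tilt deg [-0.    0.24] z 104.15222627094886
boxtop 99.86873220560028
2433 tilt deg [-0.03 -0.03] z 104.75477940116559
boxtop 99.56130455829407
clock 13.6 at box [-50.4  50.1] z 179.9 yaw [-179.9    0.   -94.1] F [-0.5 -0.8 -0.3] w 85.3
[-141.0, -174.3, -9.6] [-0.1, 0.0, -0.1]
[-141.0, -174.1, 65.4] [-0.1, 0.0, -0.1]
```

Request:
arm_command(rows=[[[-20,-25,-10,0,0,0],[-40,-50,-10,0,0,0],[-60,-75,-10,0,0,0],[-80,-100,-10,0,0,0],[-100,-125,-10,0,0,0],[-120,-150,-10,0,0,0],[-141,-174,-10,0,0,0],[-141,-174,-10,0,0,0],[-141,-174,15,0,0,0],[-141,-174,40,0,0,0],[-141,-174,55,0,0,0],[-141,-174,65,0,0,0],[-141,-174,65,0,0,0]]], claw=-1)

```text
clock: 14.68
eef_pos: [654.4, 117.1, 109.9]
tool_rot: [3.135, -0.002, -1.642]
force: [-0.9, -0.4, -0.1]
width: 0.0
```

```bash
python3 look.py 11;python3 -c "
from h import *
L=[]
for th in(62,50,40,30,20,10,0):
  a=np.radians(th);d=18
  L.append((69.5+43*np.sin(a)+d*np.cos(a),180.5-43*np.cos(a)+d*np.sin(a),115,-94))
plan(L)"
```

```text
clock 14.68 at box [120.9 190. ] z 109.9 yaw [ 1.796e+02 -1.000e-01 -9.410e+01] F [-0.9 -0.4 -0.1] w 0.0
clock 14.78 at box [123.4 190.7] z 113.3 yaw [179.9  -0.  -94.1] F [ 0.3 -0.4  0.2] w 0.4
[14.5, 7.5, -1.7] [0.1, -0.0, -0.1]
[24.0, 9.4, -1.7] [0.1, -0.0, -0.1]
[31.5, 12.5, -1.7] [0.1, -0.0, -0.1]
[38.4, 16.8, -1.7] [0.1, -0.0, -0.1]
[44.4, 22.3, -1.7] [0.1, -0.0, -0.1]
[49.4, 28.7, -1.7] [0.1, -0.0, -0.1]
[53.2, 35.9, -1.6] [0.1, -0.0, -0.1]
```

View pics/s11.png

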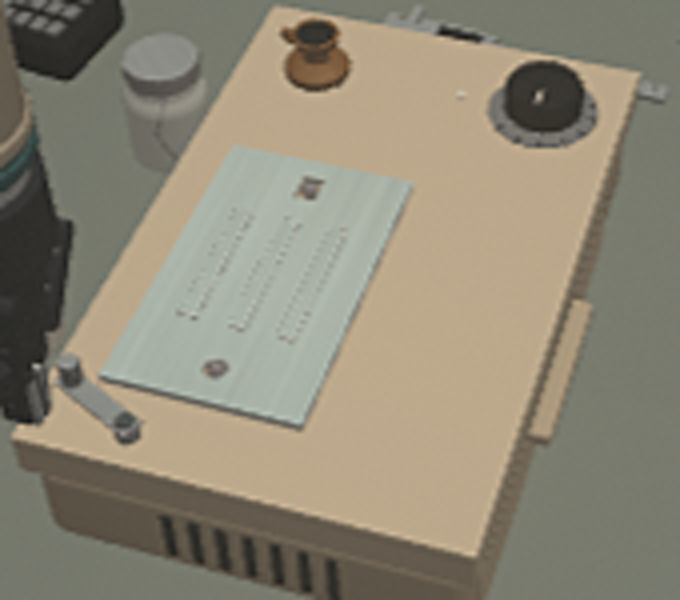

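Request:
arm_command(rows=[[[5,3,-2,0,0,0],[10,5,-2,0,0,0],[14,8,-2,0,0,0],[18,9,-2,0,0,0],[21,9,-2,0,0,0],[24,10,-2,0,0,0],[28,11,-2,0,0,0],[31,13,-2,0,0,0],[35,15,-2,0,0,0],[38,17,-2,0,0,0],[38,17,-2,0,0,0]]])

```text
clock: 15.7
eef_pos: [636.9, 80.0, 115.7]
tool_rot: [3.141, -0.001, -1.642]
force: [-0.4, 0.2, -0.3]
width: -0.1
```

```bash
python3 look.py 12
```

```text
clock 15.7 at box [106.1 151.8] z 115.7 yaw [179.9  -0.  -94.1] F [-0.4  0.2 -0.3] w -0.1
```

View pics/s12.png

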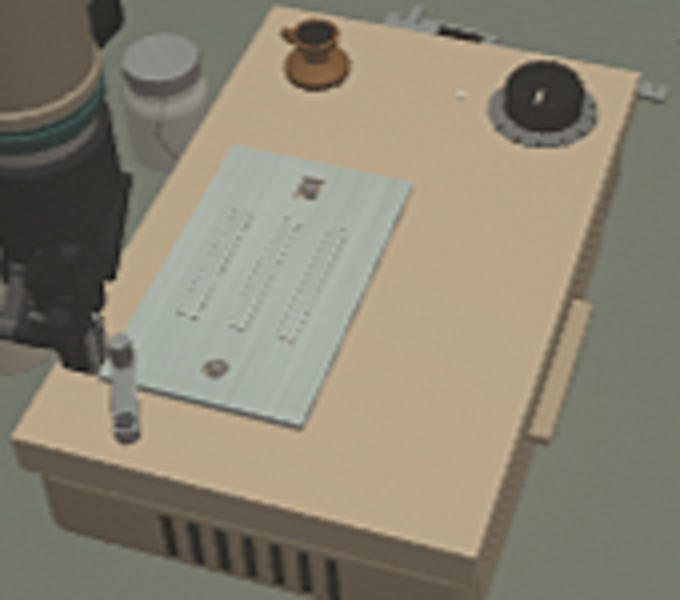

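Working: the stud in the side view has moved from (69,362) to (121,345). I'll keep going along the arc.

Request:
arm_command(rows=[[[3,3,0,0,0,0],[6,6,0,0,0,0],[9,9,0,0,0,0],[11,12,0,0,0,0],[13,15,0,0,0,0],[15,19,0,0,0,0],[15,19,0,0,0,0]]])

```text
clock: 16.38
eef_pos: [618.3, 67.3, 116.2]
tool_rot: [-3.139, 0.001, -1.642]
force: [2.6, 0.3, -1.4]
width: 0.2
```

Request:
arm_command(rows=[[[0,1,0,0,0,0],[0,2,0,0,0,0],[0,2,0,0,0,0]]])

```text
clock: 16.63
eef_pos: [618.1, 67.4, 116.3]
tool_rot: [-3.137, 0.0, -1.642]
force: [6.6, -0.3, -2.5]
width: 0.2
```

```bash
python3 look.py 13
```

```text
clock 16.63 at box [ 88.2 137.8] z 116.3 yaw [-179.7    0.   -94.1] F [ 6.6 -0.3 -2.5] w 0.2
```

View pics/s13.png

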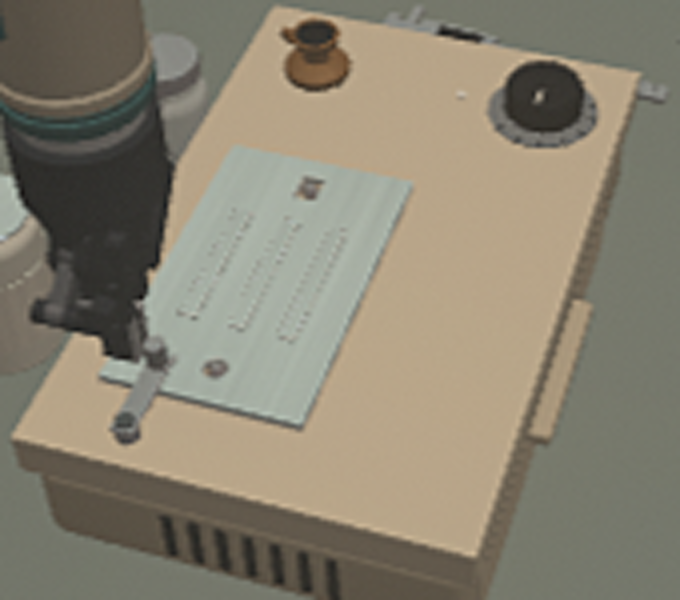

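Request:
arm_command(rows=[[[0,-6,0,0,0,0],[0,-15,0,0,0,0],[0,-22,0,0,0,0],[0,-22,-30,0,0,0],[0,-22,-65,0,0,0],[0,-22,-100,0,0,0],[40,0,-110,0,0,0],[80,30,-110,0,0,0],[120,60,-110,0,0,0],[160,80,-110,0,0,0],[200,100,-110,0,0,0],[240,110,-110,0,0,0],[280,110,-110,0,0,0],[320,110,-110,0,0,0],[360,110,-110,0,0,0],[360,110,-110,0,0,0]]])

```text
clock: 18.07
eef_pos: [477.9, -290.1, 226.0]
tool_rot: [3.14, -0.003, -1.648]
force: [-0.3, 0.5, 0.5]
width: 0.1
```

```bash
python3 look.py 14; python3 flat.py im14.pkl
```

```text
clock 18.07 at box [ -26.7 -228.5] z 226.0 yaw [179.9  -0.2 -94.4] F [-0.3  0.5  0.5] w 0.1
1729 tilt deg [-0.14  0.  ] z 104.39067326350164
boxtop 99.84570801327618
2515 tilt deg [-0.05  0.03] z 104.79703319996713
boxtop 99.64004931664749
```

View pics/s14.png

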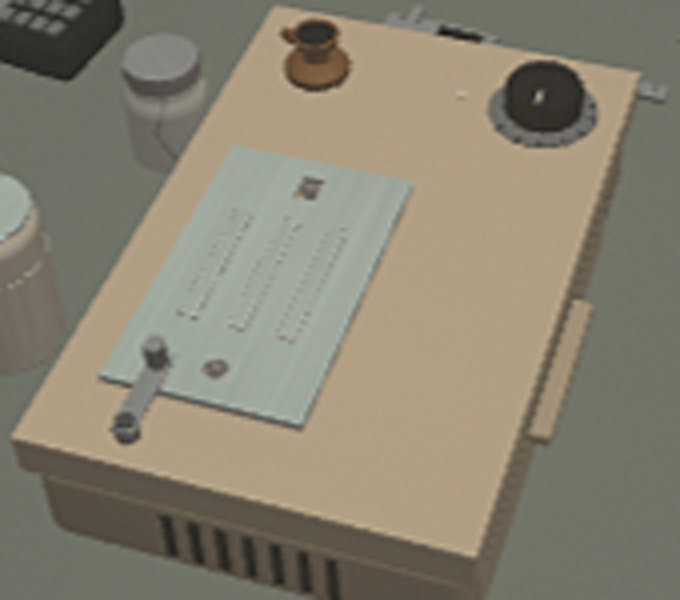

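View pics/t14.png

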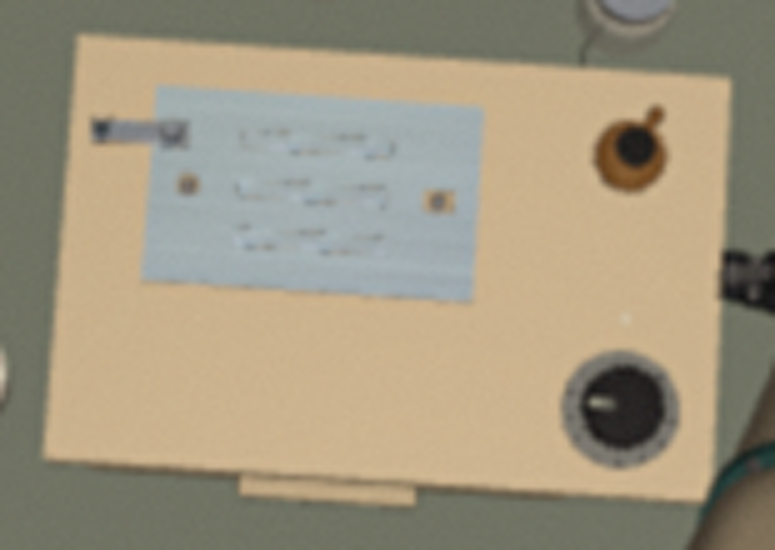

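```bash
python3 -c "
from h import *
T,S=pickle.load(open('im14.pkl','rb'))
p=np.array(hole(T,S,(102,130),(126,425),110));s=np.array(hole(T,S,(174,130),(154,345),129));d=s-p;print('catch rad',np.arctan2(d[:,0],-d[:,1]),np.hypot(*d.T))
print(hole(T,S,(188,184),(216,368),105),hole(T,S,(438,201),(310,187),105))
from cell import order
print(order.finish_job())"
```

```text
catch rad [-0.02677931 -0.00954625] [44.81606855 41.90190926]
[[41.2, 126.3], [41.3, 125.5]] [[40.8, -25.2], [41.1, -27.1]]
the job is handed in; nothing more can be done
None
```

The job is handed in. The cover is seated over both pins and the swing catch is against its stop. The hand-in gives no verdict, so this rests on my own last checks.

**What I did:** I pushed the cover's front edge with the open fingertips to bring it forward and square it. Then I nudged its -y end about 10 mm towards +y with the closed fingers. A last push on the front edge dropped both holes over their pins. Finally I swung the catch round by its stud until the force rose to about 7 N at the stop, and withdrew the arm clear of everything, about 18 s into the 72 s allowed.

**What the last checks showed:**
- **Cover:** it lies flat, with tilt within about 0.15° and its upper side about 5 mm above the box top. Both pins show in their holes, and their positions are within about 1.5 mm of nominal, close to the 2 mm camera calibration.
- **Catch:** about 0 rad in both views (-0.03 from the top camera, -0.01 from the side).
- **Knob and chestpiece:** they look unmoved in the pictures.
- **Things on the counter:** I did not measure these again. The arm only passed well above the counter.

The two cameras differ by about 3 mm in y. I corrected for this by measuring against each camera's own view of the box. No check failed.

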